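Pack up the pressing bar over a mosaic board

TASK

Pack the gap between the mosaic board and the sprung pressing bar above it: slide green packers from the rack in lengthwise and flat under the middle of the bar's steel shoe, one on top of another, until the bar feels snug on them, just lifted off its brass collars and no higher. Push each packer you use right through so that it shows on both sides of the shoe, square to the bar, leave any you do not need in the rack, and do not shift the boards or the other things on the bench.

Things in the scene. Friction and masses are not known exactly. Their poses are not given: they have to be found in the camera images.
- press: Fixed pressing frame. Origin on the bench below the middle of the bar; z up, y along the bar, +x is the way packers slide in (robot's side is -x). Plywood base 18 mm thick, x -110 to 110, y -350 to 170 mm; 12 mm rods 168 mm tall at x 0, y +-130. One board lies on the base centred on the origin against a back stop at x +76; the other waits near y -260. The bench at x -230 to -110, y +-100 is free.
- bar (a joint): Lift in m of the wooden pressing bar above its brass collars: 0 = resting on them, positive up, upper stop 0.014. It moves straight up and down only; weight and springs press it down with about 6 N at 0 and 0.25 N more per mm. Snug is 0.001 to 0.004.
- shoe (a point): Middle of the flat underside of the bar's steel shoe, 54 mm above the bench when down. The flat is 36 mm wide (press x -18 to 18) and 130 mm long (y); its front and back lips turn up at 18 degrees to x -37 and +37, 6 mm higher, so that a packer's rounded end rides in under them and lifts the bar. The bar above is 36 mm wide, 310 mm long (y), top 92 mm above the bench.
- thin_board_top (a point): Centre of the top face of the thin blue and cream mosaic board, 150 x 150 x 18 mm, flat top, 0.75 kg, loose. Under the bar it leaves a gap of 18 mm.
- thick_board_top (a point): Centre of the top face of the thick red, sand and green mosaic board, 150 x 150 x 28 mm, flat top, 1.1 kg, loose. Under the bar it leaves a gap of 8 mm.
- rack: Brown wooden rack, fixed, 150 (x) x 205 (y) x 22 mm tall, origin at the centre of its underside. Three grooves along its x at y -64, 0 and +64 mm, floor 8 mm above the bench, 11.5 mm wide, open at both ends, each holding one packer on its long edge.
- packer1_mid (a point): Centre of a green plastic packer, a plate 140 mm long (own x), 10 mm thick (own y), 44 mm wide (own z), both 44 mm wide ends rounded (5 mm radius), about 60 g. It starts standing on its long edge in the rack (own z up), top 52 mm above the bench, 30 mm of it above the rack. Under the shoe it must lie flat (own y upright).
- packer2_mid (a point): Centre of the second packer, same as packer1. Packers and shoe are smooth and slide easily on one another (friction about 0.25); boards, bench and wood grip them better (about 0.6).
- packer3_mid (a point): Centre of the third packer, same as packer1.
- nippers_mid (a point): Bystander: tile nippers with red handles, 190 x 90 x 18 mm, lying on the bench; the middle of the tool.
- bowl_mid (a point): Bystander: pale blue bowl of cut tiles, 136 mm across, 50 mm tall; its centre half-way up.
- tub_mid (a point): Bystander: white adhesive tub, 84 mm across, 105 mm tall; its centre half-way up.

How it is judged:
By the outcome, as a careful person would: the job done as asked, in the order asked, and still so for the second after the job is handed in, with the robot touching nothing.
It also fails if it takes over 72 s, if anything falls off the work surface, if the arm or the gripper's body presses on something with over 40 N, if the wrist force passes 120 N, or if a joint passes its speed limit or range.

ROBOT

A 6-joint arm with a two-finger parallel gripper is mounted at the origin on the work surface. World frame = base frame: x ahead of the robot, y to its left, z up, the work surface at z = 0. Lengths are in m, angles in rad, forces in N, time in s.
With the tool pointing down it reaches from about 0.375 to 0.9 m from the base axis. Payload 3.1 kg.
Tool frame: the origin (TCP) lies between the finger pads; the fingertips stand 11 mm ahead of it and the grasp point (between the pads) lies 8 mm behind it; z points along the fingers, y is the direction in which the jaws open and shut (so a half turn about z gives the same grasp; the last joint's range is limited). The gripper opens to 85 mm and grips with 20 to 120 N. Pads are 22 mm wide; open, the fingers measure 114 mm over their backs; the gripper's body (76 mm by 85 mm) begins 54 mm behind the grasp point. The pads swing forward as they close: fully open they stand 13 mm farther back than shut.
Start: joints at [0.921, 0.527, 1.433, -0, 1.181, -0.178], TCP at [0.283, 0.557, 0.242] pointing down, gripper open.
Joint ranges: [-3.08, 3.08], [-0.75, 2.2], [0.22, 2.44], [-1.43, 4.57], [0, 2.65], [-2.85, 2.85]. Speed limits (rad/s): [2.79, 2.79, 3.14, 3.14, 3.14, 3.14].

INTERFACE

Orientations are given as a unit quaternion [x, y, z, w].
In Python, from station import manip gives the robot as it stands.
- The arm moves only by the tool move_arm, never from a script. Its argument "deltas" is a list of rows, each a list of 5 numbers: the shift along the tool's x, y, z in units of 40 cm (1.0 is 40 cm), then the turn about the tool's z in units of 0.5 rad (1.0 is 0.5 rad), then the opening in per cent of the stroke, from 0 (shut) to 100 (fully open). In form: [[x, y, z, twist, grip], ...]. A call has exactly 8 rows; each row is the pose to reach, as a shift and turn from the pose commanded when the call began, along the tool's axes at that moment; what a row does not reach only later rows make up. A row lasts 1/12 s, in which the tool goes at most 41.7 mm and 7.16 degrees, less where a joint would pass 70% of its speed; a pose out of reach is approached as far as the arm can. A call with a number of a shift or a turn outside -1 to 1 is refused whole. A call with a gripper value outside its range is refused whole. The fingers move at their own pace and stop on an object; "force" is the grip in N (left out, the last holds). Time passes only in rows, so rows that repeat a pose let the fingers close, or fill a call up. It gives the time, the measured TCP pose, the force and the opening at its end, in the units of the state.
- manip.sense(): the state, without advancing time (a new reading comes with each control period).
- manip.snapshot(name): name is "scene" or "top" or "wrist"; returns (picture, depth): 480x640x3 uint8, red, green, blue; 480x640 float32, m along the optical axis (not along the pixel's ray), 0 where there is no reading.
- manip.get_calibration(name): a dict with "vfov" (degrees; the focal length in pixels is half the picture's height over the tangent of half this angle, whatever the lens; pixels are square), "cx", "cy" (the principal point, pixels), "pose" (4x4, takes a point from camera to world coordinates). Camera axes: x right, y down, z forward; pixel columns grow to the right and rows downward; lengths in m; the calibration is good to about 2 mm. The wrist camera is an equidistant fisheye: a pixel r from the principal point sees the ray r / f radians off the axis. A picture is of the moment at which its call begins: read the wrist's pose just before it. get_calibration takes no time and is no camera call; for the wrist camera it gives the pose at the moment of the call.
- manip.sign_off(): hands the job in, once; it reports no verdict.
The state is a dict: "t": time; "q": joint angles; "qd": joint speeds; "tau": joint torques, N m; "tcp_pos": TCP position; "tool_rot": TCP orientation; "force": force on the tool from outside, world axes, zero at the start; "ft_torque": the same for the moment, N m; "finger_gap": opening from 0.0 (shut) to 1.0 (fully open).
Only numpy, scipy, OpenCV 4.12 (cv2) and the standard library are available. Lean on these libraries where they do the work, as an engineer would, in place of code of your own. Each camera call takes 0.05 s, during which the arm holds its last target.

## Working session

There is one attempt and no reset: what is moved stays moved. The work goes in short steps, Python scripts to look and compute and a tool call to move; the robot and the scene stay as the last step left them, time stands still between calls to the robot, and variables do not carry over. Pictures are saved under pics/ and viewed, and the job is handed in when it is done.

Besides the shell and the picture viewer there is one more tool, called after ">>>" as name([rows], argument=value, ...), one row to a line, values as JSON. move_arm: Moves the arm, as the interface text tells. Its arguments: {"type":"object","properties":{"deltas":{"type":"array","items":{"type":"array","items":{"type":"number"}}},"force":{"type":"number"}},"required":["deltas"]}

```bash
ls; mkdir -p pics
python3 - <<'E'
from station import manip
import cv2, numpy as np
print(manip.sense())
for n in ["scene","top"]:
    p,d=manip.snapshot(n); cv2.imwrite(f"pics/{n}0.png",p[:,:,::-1]); np.save(f"pics/{n}0.npy",d)
    c=manip.get_calibration(n); print(n,c)
E
```

```text
pics
{'t': 0.0, 'q': array([ 9.21527483e-01,  5.28447057e-01,  1.43391274e+00,  3.54231983e-05,
        1.18137486e+00, -1.78494160e-01]), 'qd': array([-3.35959151e-04,  3.49881231e-04,  5.11115675e-04,  6.79537834e-05,
        1.26100345e-03, -6.40489830e-04]), 'tau': array([ 3.77534070e-04, -4.42352128e+01, -1.78022879e+01, -1.24148919e-04,
        8.39122804e-03, -5.46112659e-06]), 'tcp_pos': array([0.28302434, 0.55647254, 0.241342  ]), 'tool_rot': array([ 2.33226086e-01,  9.72421948e-01, -9.73986074e-04, -4.45715748e-04]), 'force': array([ 0.08079044, -0.1567218 ,  0.00797914]), 'ft_torque': array([ 0.00665521, -0.00375269,  0.00279929]), 'finger_gap': 0.9956166267966863}
scene {'vfov': 52.48342478289851, 'cx': 320.04240735599194, 'cy': 239.1531969340037, 'pose': array([[ 0.76152056,  0.41663963, -0.4964855 ,  1.18407276],
       [ 0.64812374, -0.48395983,  0.58797831, -0.68025511],
       [ 0.00469603, -0.76954162, -0.6385794 ,  0.84689429],
       [ 0.        ,  0.        ,  0.        ,  1.        ]])}
top {'vfov': 50.13330085547908, 'cx': 316.6876477315315, 'cy': 233.3739846024422, 'pose': array([[-0.01336463, -0.99429886,  0.10578832,  0.3988909 ],
       [-0.99990624,  0.01360514,  0.00155214,  0.02984972],
       [-0.00298256, -0.10575766, -0.99438746,  1.49083132],
       [ 0.        ,  0.        ,  0.        ,  1.        ]])}
```

View pics/scene0.png

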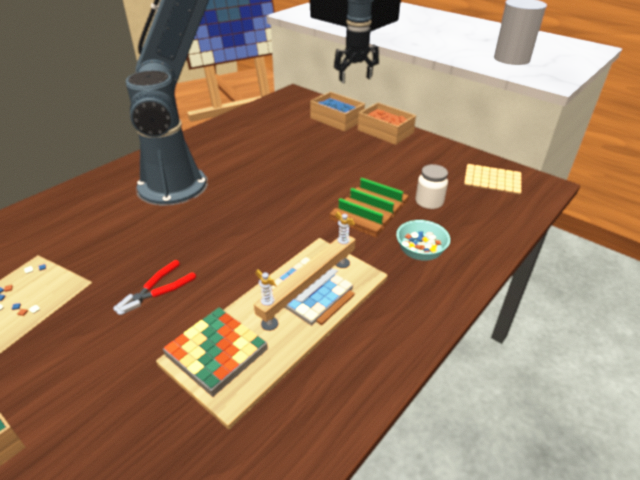

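View pics/top0.png

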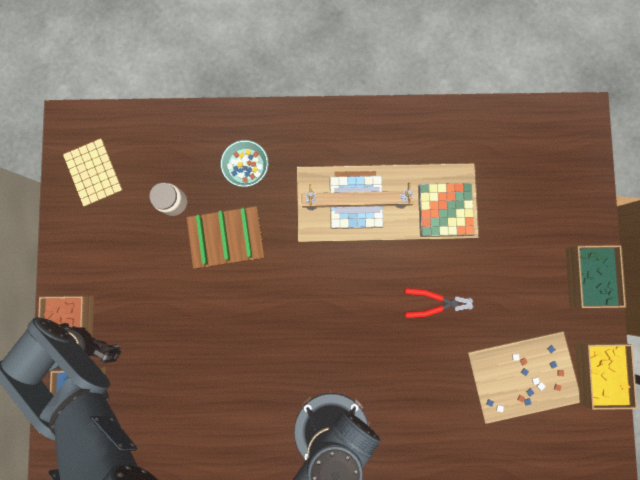

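```bash
cat > h.py <<'E'
import numpy as np, cv2
from scipy.spatial.transform import Rotation as R
def pt(cal,u,v,z=None,depth=None,H=480):
    f=H/2/np.tan(np.radians(cal["vfov"])/2); P=np.array(cal["pose"])
    r=P[:3,:3]@np.array([(u-cal["cx"])/f,(v-cal["cy"])/f,1.]); o=P[:3,3]
    s=depth if depth is not None else (z-o[2])/r[2]
    return o+s*r
def crop(img,u0,v0,u1,v1,k,name):
    c=cv2.resize(img[v0:v1,u0:u1],None,fx=k,fy=k,interpolation=cv2.INTER_CUBIC); cv2.imwrite(name,c)
def plan(s,tgt,yaw):
    """shift (tool axes, units .4m) and twist (units .5rad) to world tcp tgt & tool-y world direction yaw (mod pi)"""
    Rm=R.from_quat(s["tool_rot"]).as_matrix()
    d=Rm.T@(np.array(tgt)-s["tcp_pos"])
    ty=Rm[:,1]; cur=np.arctan2(ty[1],ty[0]); dy=(yaw-cur+np.pi/2)%np.pi-np.pi/2
    # tool z is down: positive twist lowers world yaw
    return d/0.4, -dy/0.5, np.degrees(cur), Rm
E
python3 - <<'E'
from h import *
im=cv2.imread("pics/top0.png")
crop(im,180,195,275,275,8,"pics/c_rack.png")
crop(im,290,155,485,250,4,"pics/c_press.png")
E
```

```text
(no output)
```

View pics/c_rack.png

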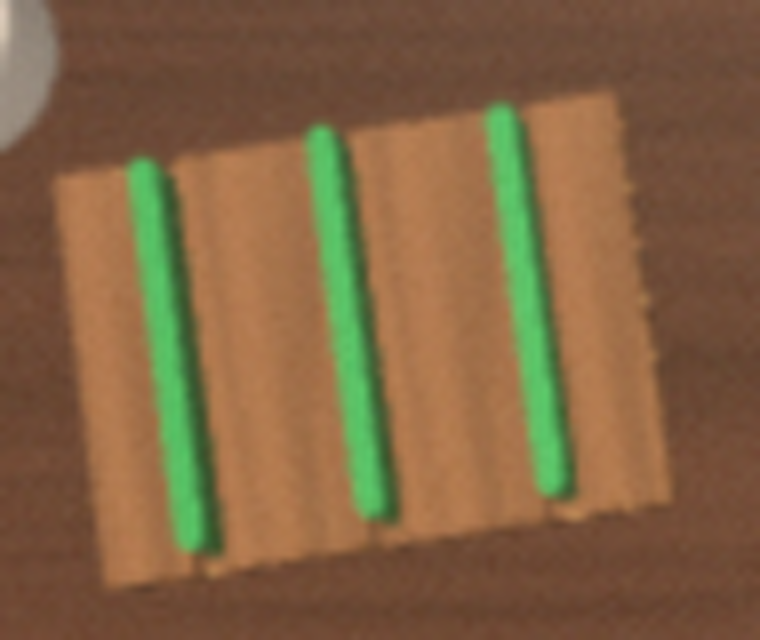

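View pics/c_press.png

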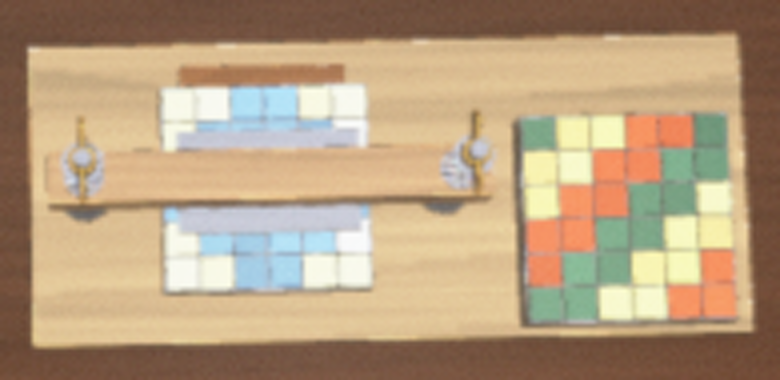

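Run:
```python
from h import *
from station import manip
c=manip.get_calibration("top")
np.set_printoptions(precision=4,suppress=True)
g=lambda x,y,o,k,z: pt(c,(x+.5)/k-.5+o[0],(y+.5)/k-.5+o[1],z)
for n,a,b in [("L",(145,158),(198,551)),("M",(321,125),(375,521)),("R",(502,103),(556,498))]:
    A=g(*a,(180,195),8,.052);B=g(*b,(180,195),8,.052); d=A-B
    print(n,(A+B)/2,np.linalg.norm(d),np.degrees(np.arctan2(d[1],d[0])))
def quad(q,o,k,z):
    Q=np.array([g(*p,o,k,z) for p in q]); print(Q.mean(0),[np.linalg.norm(Q[i]-Q[(i+1)%4]).round(4) for i in range(4)])
    for i,j in [(3,0),(2,1)]:
        d=Q[j]-Q[i];print(" x-dir deg",np.degrees(np.arctan2(d[1],d[0])))
    for i,j in [(1,0),(2,3)]:
        d=Q[j]-Q[i];print(" y-dir deg-90",np.degrees(np.arctan2(d[1],d[0]))-90)
    return Q
print("base");quad([(28,47),(737,35),(752,330),(33,346)],(290,155),4,.018)
print("board");quad([(161,88),(367,87),(371,291),(163,292)],(290,155),4,.036)
print("rack");quad([(55,177),(614,93),(672,500),(105,588)],(180,195),8,.022)
s=manip.sense()
print(R.from_quat(s["tool_rot"]).as_matrix())
# nippers etc
for u,v in [(406,291),(406,317),(473,303)]: print(pt(c,u,v,.01))
# bar top ends
for u,v in [(46,154),(490,150),(50,205),(490,198)]: print("bar",g(u,v,(290,155),4,.092))
```

```text
L [0.5412 0.3584 0.052 ] 0.14082526786855998 8.223990016722324
M [0.5515 0.2963 0.052 ] 0.1420449551273306 8.045962343638678
R [0.5586 0.2324 0.052 ] 0.14173934907033583 7.798421523766866
base
[ 0.6453 -0.1718  0.018 ] [np.float64(0.5188), np.float64(0.2169), np.float64(0.5181), np.float64(0.2198)]
 x-dir deg 0.41063999072140644
 x-dir deg 0.2319370886153228
 y-dir deg-90 0.1819888866745316
 y-dir deg-90 0.49857256341165623
board
[ 0.643  -0.0819  0.036 ] [np.float64(0.1485), np.float64(0.1481), np.float64(0.1484), np.float64(0.1481)]
 x-dir deg -0.3695275183390686
 x-dir deg -0.4258456899429043
 y-dir deg-90 -0.5202303100475945
 y-dir deg-90 -0.5085163490712716
rack
[0.5487 0.2968 0.022 ] [np.float64(0.204), np.float64(0.1492), np.float64(0.2049), np.float64(0.1499)]
 x-dir deg 7.625067806519485
 x-dir deg 7.95520569684797
 y-dir deg-90 7.861776276129447
 y-dir deg-90 8.064703886987957
[[-0.8912  0.4536 -0.0012]
 [ 0.4536  0.8912 -0.0016]
 [ 0.0004 -0.0019 -1.    ]]
[ 0.3868 -0.2216  0.01  ]
[ 0.3132 -0.2193  0.01  ]
[ 0.3502 -0.4119  0.01  ]
bar [0.6602 0.0736 0.092 ]
bar [ 0.6587 -0.2332  0.092 ]
bar [0.6245 0.0712 0.092 ]
bar [ 0.6252 -0.2321  0.092 ]
```

```bash
cat > p.py <<'E'
import sys
from h import *
from station import manip
np.set_printoptions(precision=4,suppress=True)
s=manip.sense(); x,y,z,yaw=map(float,sys.argv[1:5])
d,t,c,_=plan(s,[x,y,z],np.radians(yaw))
print("t",round(s["t"],2),"d",d,"twist",round(t,4),"yaw",round(c,2),"pos",s["tcp_pos"],"F",s["force"],"gap",round(s["finger_gap"],3),"q6",s["q"][5].round(2))
E
python3 p.py .5586 .2324 .16 97.9
```

```text
t 0.1 d [-0.9815 -0.4093  0.204 ] twist -1.2173 yaw 63.03 pos [0.2831 0.5565 0.2414] F [-0.1005 -0.134  -0.1893] gap 1.0 q6 -0.18
```

>>> move_arm([
  [-0.98,-0.41,0.2,-1,45],
  [-0.98,-0.41,0.2,-1,45],
  [-0.98,-0.41,0.2,-1,45],
  [-0.98,-0.41,0.2,-1,45],
  [-0.98,-0.41,0.2,-1,45],
  [-0.98,-0.41,0.2,-1,45],
  [-0.98,-0.41,0.2,-1,45],
  [-0.98,-0.41,0.2,-1,45],
], force=60)

```text
t: 0.77
tcp_pos: [0.4904, 0.3124, 0.1817]
tool_rot: [-0.015, 1.0, -0.0, -0.0]
force: [0.1, 0.6, 0.4]
finger_gap: 0.449
```

```bash
python3 p.py .5586 .2324 .12 97.9
```

```text
t 0.77 d [-0.1646 -0.2049  0.1541] twist -0.2172 yaw 91.68 pos [0.4904 0.3124 0.1817] F [0.0986 0.6445 0.4226] gap 0.449 q6 -1.23
```

>>> move_arm([
  [-0.165,-0.205,0.154,-0.217,45],
  [-0.165,-0.205,0.154,-0.217,45],
  [-0.165,-0.205,0.154,-0.217,45],
  [-0.165,-0.205,0.154,-0.217,45],
  [-0.165,-0.205,0.154,-0.217,45],
  [-0.165,-0.205,0.154,-0.217,45],
  [-0.165,-0.205,0.154,-0.217,45],
  [-0.165,-0.205,0.154,-0.217,45],
])

```text
t: 1.43
tcp_pos: [0.5575, 0.2354, 0.1215]
tool_rot: [-0.07, 0.998, 0.0, 0.0]
force: [-1.0, 0.4, 1.0]
finger_gap: 0.45
```

```bash
python3 p.py .5586 .2324 .037 97.9
python3 - <<'E'
from h import *
from station import manip
print(manip.get_calibration("wrist"))
p,d=manip.snapshot("wrist"); cv2.imwrite("pics/w1.png",p[:,:,::-1])
E
```

```text
t 1.43 d [-0.0015 -0.0079  0.2114] twist 0.0036 yaw 98.0 pos [0.5575 0.2354 0.1215] F [-0.9595  0.3917  0.9683] gap 0.45 q6 -1.5
{'vfov': 65.70646984690485, 'cx': 324.1005649197025, 'cy': 235.70086287111434, 'pose': array([[-1.38388605e-01,  9.52972856e-01,  2.69613296e-01,
         4.88507515e-01],
       [ 9.90377870e-01,  1.33019276e-01,  3.81778382e-02,
         2.25180438e-01],
       [ 5.18678082e-04,  2.72302419e-01, -9.62211579e-01,
         2.53465265e-01],
       [ 0.00000000e+00,  0.00000000e+00,  0.00000000e+00,
         1.00000000e+00]])}
```

View pics/w1.png

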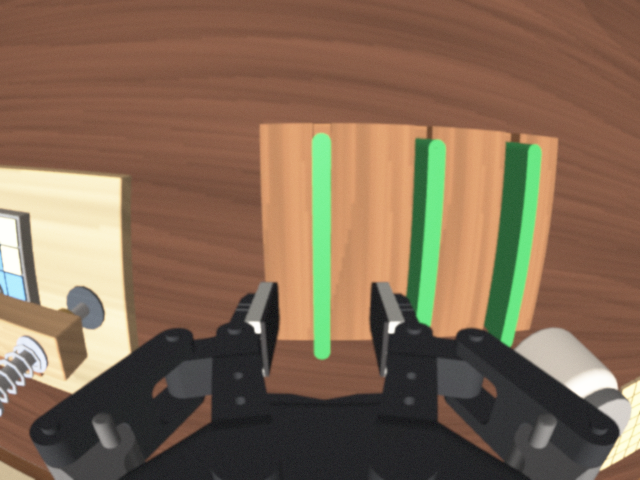

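```bash
cat >> h.py <<'E'
def wpt(cal,u,v,z,H=480):
    f=H/2/np.tan(np.radians(cal["vfov"])/2); P=np.array(cal["pose"])
    x,y=u-cal["cx"],v-cal["cy"]; r=np.hypot(x,y); th=r/f
    ray=P[:3,:3]@np.array([np.sin(th)*x/r,np.sin(th)*y/r,np.cos(th)]); o=P[:3,3]
    return o+(z-o[2])/ray[2]*ray
E
python3 - <<'E'
from h import *
from station import manip
c=manip.get_calibration("wrist")
A=wpt(c,321,133,.052);B=wpt(c,321,360,.052);print(A,B,(A+B)/2,np.linalg.norm(A-B),np.degrees(np.arctan2(*(B-A)[1::-1])))
E
```

```text
[0.48869913 0.22362284 0.052     ] [0.62843118 0.24280463 0.052     ] [0.55856516 0.23321374 0.052     ] 0.1410425056440087 7.816453067240596
```

>>> move_arm([
  [-0.001,-0.006,0.06,0,45],
  [-0.001,-0.006,0.12,0,45],
  [-0.001,-0.006,0.17,0,45],
  [-0.001,-0.006,0.2,0,45],
  [-0.001,-0.006,0.21,0,45],
  [-0.001,-0.006,0.21,0,45],
  [-0.001,-0.006,0.21,0,0],
  [-0.001,-0.006,0.21,0,0],
], force=60)

```text
t: 2.15
tcp_pos: [0.5598, 0.2322, 0.038]
tool_rot: [-0.069, 0.998, 0.0, 0.001]
force: [-0.3, -1.3, -0.0]
finger_gap: 0.177
```

>>> move_arm([
  [0,0,0,0,0],
  [0,0,0,0,0],
  [0,0,0,0,0],
  [0,0,-0.04,0,0],
  [0,0,-0.08,0,0],
  [0,0,-0.12,0,0],
  [0,0,-0.16,0,0],
  [0,0,-0.2,0,0],
])

```text
t: 2.82
tcp_pos: [0.5586, 0.231, 0.1175]
tool_rot: [-0.069, 0.998, -0.001, -0.0]
force: [0.4, -0.1, -1.0]
finger_gap: 0.102
```

```bash
python3 p.py .455 -.108 .10 90.3
python3 - <<'E'
from h import *
from station import manip
p,d=manip.snapshot("wrist"); cv2.imwrite("pics/w2.png",p[:,:,::-1])
E
```

```text
t 2.82 d [ 0.373  -0.8039  0.045 ] twist 0.2653 yaw 97.9 pos [0.5586 0.231  0.1175] F [ 0.4349 -0.1029 -1.039 ] gap 0.102 q6 -1.5
```

View pics/w2.png

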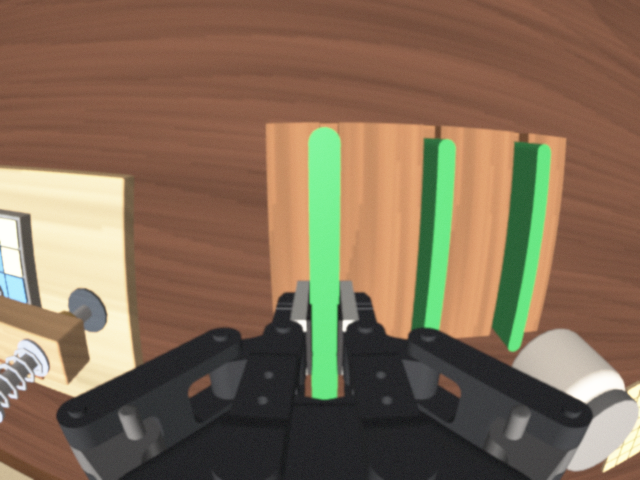

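>>> move_arm([
  [0.05,-0.1,0,0.1,0],
  [0.1,-0.2,0,0.265,0],
  [0.14,-0.3,0,0.265,0],
  [0.19,-0.4,0,0.265,0],
  [0.23,-0.5,0,0.265,0],
  [0.28,-0.6,0.02,0.265,0],
  [0.33,-0.7,0.04,0.265,0],
  [0.373,-0.8,0.045,0.265,0],
])

```text
t: 3.53
tcp_pos: [0.4592, -0.0872, 0.1]
tool_rot: [-0.003, 1.0, -0.0, -0.001]
force: [0.4, -0.0, -1.2]
finger_gap: 0.106
```

```bash
python3 p.py .455 -.108 .032 90.3
```

```text
t 3.53 d [ 0.0106 -0.0519  0.1699] twist 0.0013 yaw 90.34 pos [ 0.4592 -0.0872  0.1   ] F [ 0.3886 -0.0271 -1.2099] gap 0.106 q6 -2.0
```

>>> move_arm([
  [0,0,0.03,0,0],
  [0,0,0.07,0,0],
  [0,0,0.11,0,0],
  [0,0,0.14,0,0],
  [0,0,0.155,0,0],
  [0,0,0.155,0,0],
  [0,0,0.155,0,0],
  [0,0,0.155,0,0],
])

```text
t: 4.2
tcp_pos: [0.4612, -0.0856, 0.0389]
tool_rot: [-0.003, 1.0, -0.0, 0.0]
force: [0.8, 0.1, -0.9]
finger_gap: 0.104
```

```bash
python3 p.py .455 -.108 .030 90.3
```

```text
t 4.2 d [ 0.0158 -0.0559  0.0224] twist 0.0008 yaw 90.32 pos [ 0.4612 -0.0856  0.0389] F [ 0.7953  0.0515 -0.9378] gap 0.104 q6 -2.0
```

>>> move_arm([
  [0.015,-0.056,0,0,0],
  [0.015,-0.056,0,0,0],
  [0.015,-0.056,0.01,0,0],
  [0.015,-0.056,0.018,0,0],
  [0.015,-0.056,0.022,0,0],
  [0.015,-0.056,0.022,0,0],
  [0.015,-0.056,0.022,0,0],
  [0.015,-0.056,0.022,0,0],
])

```text
t: 4.87
tcp_pos: [0.4549, -0.1073, 0.0298]
tool_rot: [-0.003, 1.0, 0.0, -0.0]
force: [0.1, 0.5, 4.2]
finger_gap: 0.104
```

```bash
python3 p.py .455 -.108 .030 90.3
```

```text
t 4.87 d [-0.0002 -0.0017 -0.0005] twist 0.0012 yaw 90.33 pos [ 0.4549 -0.1073  0.0298] F [0.138  0.5239 4.179 ] gap 0.104 q6 -2.05
```

>>> move_arm([
  [0,0,0,0,20],
  [0,0,0,0,40],
  [0,0,0,0,70],
  [0,0,0,0,100],
  [0,0,0,0,100],
  [0,0.03,0,0,100],
  [0,0.06,0,0,100],
  [0,0.08,0,0,100],
])

```text
t: 5.53
tcp_pos: [0.454, -0.0742, 0.0296]
tool_rot: [-0.003, 1.0, 0.0, -0.001]
force: [0.3, -0.3, -0.3]
finger_gap: 1.002
```

>>> move_arm([
  [0,0.01,0,0,100],
  [0,0.02,0,0,100],
  [0,0.03,0,0,100],
  [0,0.04,0,0,100],
  [0,0.05,0,0,100],
  [0,0.06,0,0,100],
  [0,0.07,0,0,100],
  [0,0.08,0,0,100],
])

```text
t: 6.2
tcp_pos: [0.4547, -0.0437, 0.0297]
tool_rot: [-0.002, 1.0, -0.0, 0.0]
force: [-0.7, -0.2, -0.8]
finger_gap: 1.001
```

```bash
python3 p.py .40 -.08 .08 90.3
python3 - <<'E'
from h import *
from station import manip
p,d=manip.snapshot("wrist"); cv2.imwrite("pics/w3.png",p[:,:,::-1])
E
```

```text
t 6.2 d [ 0.1371 -0.0902 -0.1258] twist -0.0006 yaw 90.28 pos [ 0.4547 -0.0437  0.0297] F [-0.6715 -0.2157 -0.7771] gap 1.001 q6 -1.92
```

View pics/w3.png

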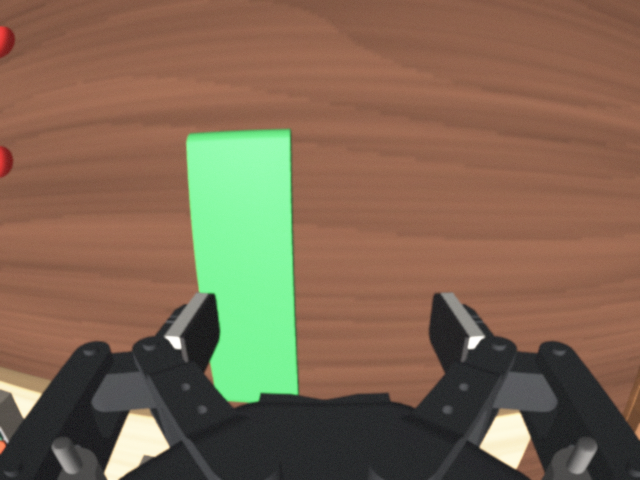

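Run:
```python
from h import *
from station import manip
c=manip.get_calibration("wrist")
for p in [(187,143),(291,136),(294,250),(297,360),(193,230),(198,280)]: print(p,wpt(c,*p,.010))
print(wpt(c,187,135,.005),wpt(c,291,130,.005))
```

```text
(187, 143) [ 0.38712516 -0.10189564  0.01      ]
(291, 136) [ 0.38574565 -0.05734799  0.01      ]
(294, 250) [ 0.43400179 -0.05667918  0.01      ]
(297, 360) [ 0.49079968 -0.05673939  0.01      ]
(193, 230) [ 0.42521004 -0.1015315   0.01      ]
(198, 280) [ 0.44895633 -0.10159238  0.01      ]
[ 0.38367173 -0.10368681  0.005     ] [ 0.38323814 -0.05777804  0.005     ]
```

```bash
python3 p.py .3955 -.0793 .06 90.3
```

```text
t 6.25 d [ 0.1477 -0.0898 -0.0758] twist 0.0005 yaw 90.31 pos [ 0.4544 -0.0431  0.0297] F [-0.5929  0.3061 -0.321 ] gap 1.001 q6 -1.92
```

>>> move_arm([
  [0,0,-0.06,0,90],
  [0,-0.04,-0.08,0,75],
  [0.07,-0.09,-0.08,0,65],
  [0.148,-0.09,-0.08,0,65],
  [0.148,-0.09,-0.08,0,65],
  [0.148,-0.09,-0.08,0,65],
  [0.148,-0.09,-0.08,0,65],
  [0.148,-0.09,-0.08,0,65],
])

```text
t: 6.92
tcp_pos: [0.3971, -0.0807, 0.0617]
tool_rot: [-0.003, 1.0, -0.001, 0.001]
force: [-0.2, -0.3, -0.6]
finger_gap: 0.649
```

```bash
python3 p.py .3955 -.0793 .0105 90.3;  python3 - <<'E'
from h import *
from station import manip
p,d=manip.snapshot("wrist"); cv2.imwrite("pics/w4.png",p[:,:,::-1])
E
```

```text
t 6.92 d [0.0042 0.0037 0.128 ] twist 0.0006 yaw 90.32 pos [ 0.3971 -0.0807  0.0617] F [-0.1814 -0.2949 -0.6096] gap 0.649 q6 -2.05
```

View pics/w4.png

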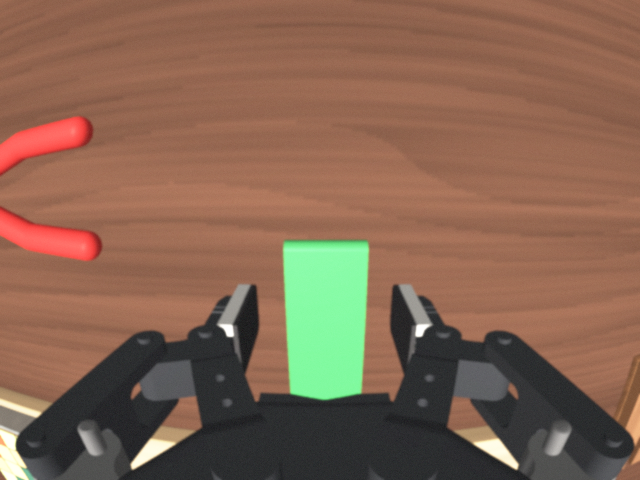

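Run:
```python
from h import *
from station import manip
c=manip.get_calibration("wrist")
for p in [(283,246),(368,246)]: print(p,wpt(c,*p,.010))
```

```text
(283, 246) [ 0.3850594  -0.10266652  0.01      ]
(368, 246) [ 0.38483202 -0.05848165  0.01      ]
```

>>> move_arm([
  [0.003,0.003,0.05,0,65],
  [0.003,0.003,0.1,0,65],
  [0.003,0.003,0.12,0,65],
  [0.003,0.003,0.128,0,65],
  [0.003,0.003,0.128,0,65],
  [0.003,0.003,0.128,0,40],
  [0.003,0.003,0.128,0,20],
  [0.003,0.003,0.128,0,0],
], force=50)

```text
t: 7.63
tcp_pos: [0.3948, -0.0792, 0.0112]
tool_rot: [-0.003, 1.0, -0.0, 0.001]
force: [-0.3, -0.4, -0.2]
finger_gap: 0.497
```

```bash
python3 p.py .3955 -.0793 .0105 90.3;  python3 - <<'E'
from h import *
from station import manip
p,d=manip.snapshot("wrist"); cv2.imwrite("pics/w5.png",p[:,:,::-1])
E
```

```text
t 7.63 d [-0.0018 -0.0004  0.0016] twist 0.0004 yaw 90.31 pos [ 0.3948 -0.0792  0.0112] F [-0.3132 -0.3711 -0.1906] gap 0.497 q6 -2.05
```

View pics/w5.png

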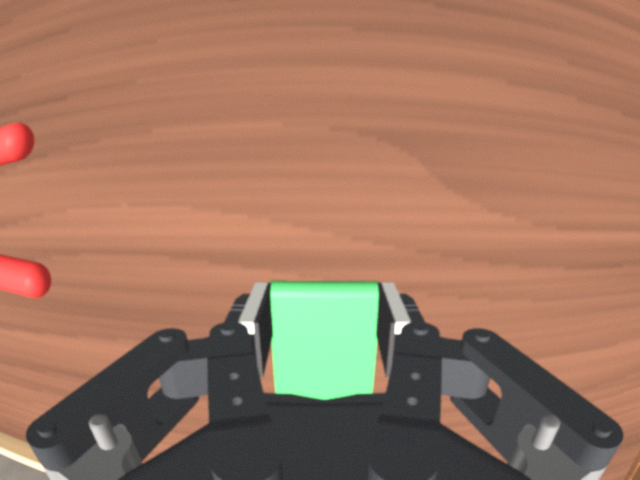

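>>> move_arm([
  [0,0,0,0,0],
  [0,0,-0.02,0,0],
  [0,0,-0.05,0,0],
  [0,0,-0.09,0,0],
  [0,0,-0.12,0,0],
  [0,0,-0.12,0,0],
  [0,0,-0.12,0,0],
  [0,0,-0.12,0,0],
])

```text
t: 8.35
tcp_pos: [0.3944, -0.079, 0.0585]
tool_rot: [-0.003, 1.0, -0.0, 0.0]
force: [0.2, -0.1, -0.9]
finger_gap: 0.499
```

```bash
python3 p.py .47 -.0815 .051 90.3;  python3 - <<'E'
from h import *
from station import manip
p,d=manip.snapshot("wrist"); cv2.imwrite("pics/w6.png",p[:,:,::-1])
p,d=manip.snapshot("scene"); crop(p[:,:,::-1],180,200,400,380,3.5,"pics/s6.png")
E
```

```text
t 8.35 d [-0.1891 -0.0071  0.0187] twist -0.0003 yaw 90.29 pos [ 0.3944 -0.079   0.0585] F [ 0.2065 -0.0524 -0.8882] gap 0.499 q6 -2.05
```

View pics/s6.png

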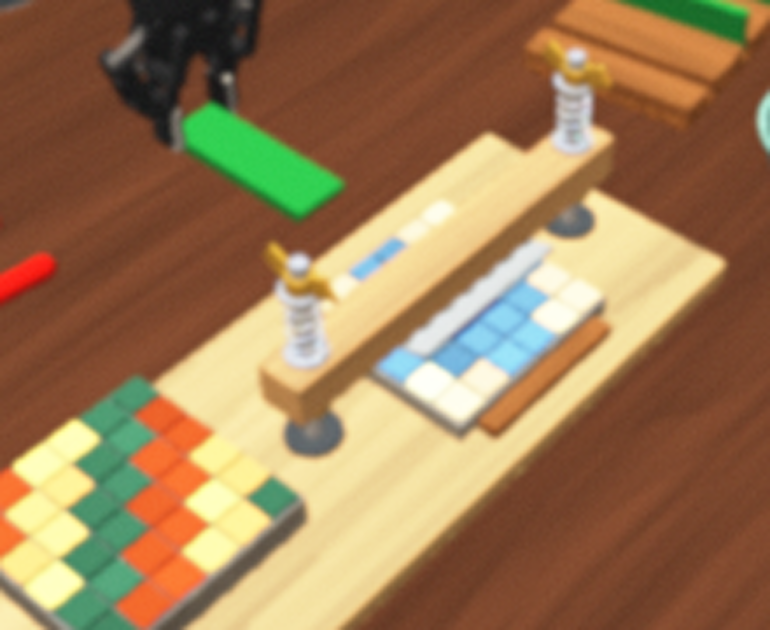

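View pics/w6.png

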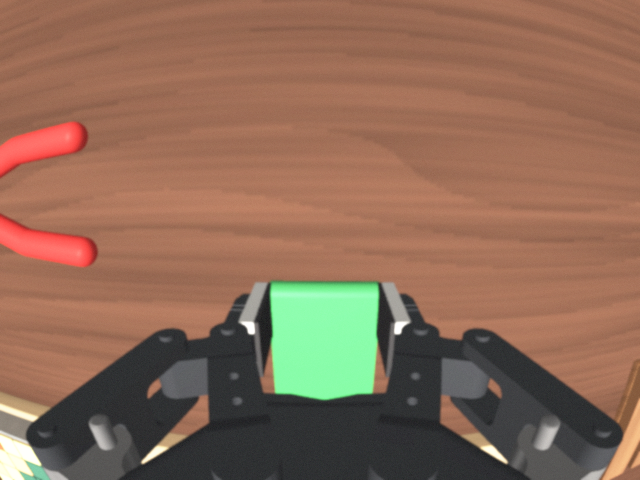

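>>> move_arm([
  [-0.06,-0.006,0,0,0],
  [-0.12,-0.006,0,0,0],
  [-0.17,-0.006,0,0,0],
  [-0.19,-0.006,0,0,0],
  [-0.19,-0.006,0.01,0,0],
  [-0.19,-0.006,0.019,0,0],
  [-0.19,-0.006,0.019,0,0],
  [-0.19,-0.006,0.019,0,0],
])

```text
t: 9.12
tcp_pos: [0.4681, -0.0804, 0.0501]
tool_rot: [-0.002, 1.0, 0.001, -0.002]
force: [0.2, -0.0, -0.2]
finger_gap: 0.497
```

```bash
python3 p.py .586 -.0815 .050 90.3;  python3 - <<'E'
from h import *
from station import manip
p,d=manip.snapshot("top"); crop(p[:,:,::-1],290,155,485,280,4,"pics/t7.png")
p,d=manip.snapshot("scene"); crop(p[:,:,::-1],180,200,400,380,3.5,"pics/s7.png")
E
```

```text
t 9.12 d [-0.2947 -0.0042 -0.0008] twist -0.0009 yaw 90.28 pos [ 0.4681 -0.0804  0.0501] F [ 0.2135 -0.0125 -0.2377] gap 0.497 q6 -1.98
```

View pics/s7.png

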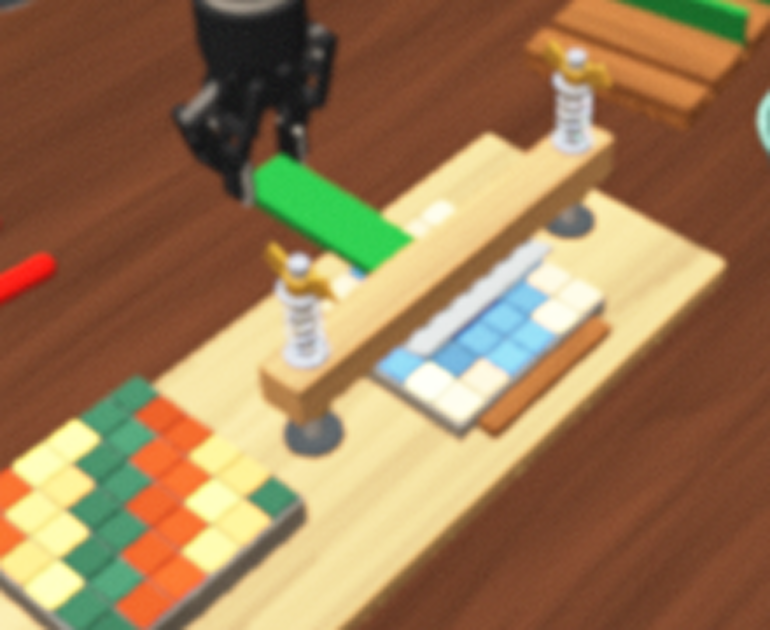

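View pics/t7.png

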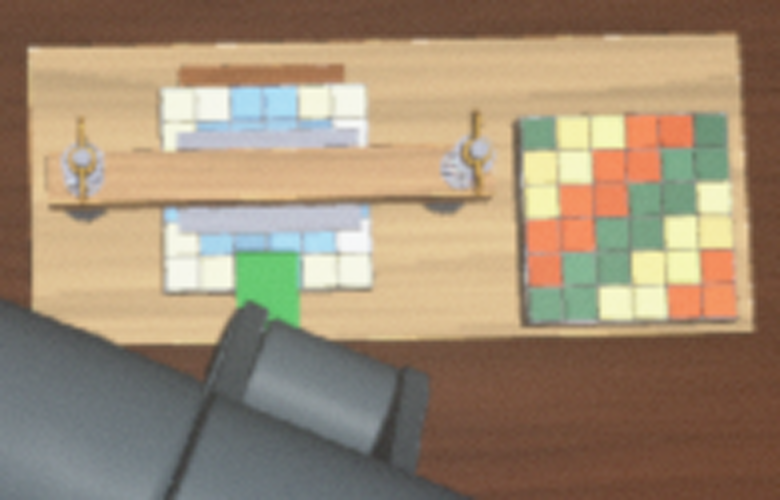

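>>> move_arm([
  [-0.03,-0.002,0,0,0],
  [-0.07,-0.002,0,0,0],
  [-0.12,-0.002,0,0,0],
  [-0.17,-0.002,0,0,0],
  [-0.22,-0.002,0,0,0],
  [-0.265,-0.002,0,0,0],
  [-0.29,-0.002,0,0,0],
  [-0.295,-0.002,0,0,0],
])

```text
t: 9.88
tcp_pos: [0.5904, -0.0817, 0.0511]
tool_rot: [-0.003, 1.0, -0.0, 0.001]
force: [-0.6, 0.2, -1.5]
finger_gap: 0.498
```

```bash
python3 p.py .586 -.0815 .0475 90.3;  python3 - <<'E'
from h import *
from station import manip
p,d=manip.snapshot("scene"); crop(p[:,:,::-1],180,200,400,380,3.5,"pics/s8.png")
E
```

```text
t 9.88 d [0.0111 0.0005 0.0091] twist 0.0003 yaw 90.31 pos [ 0.5904 -0.0817  0.0511] F [-0.5507  0.1902 -1.4923] gap 0.498 q6 -1.9
```

View pics/s8.png

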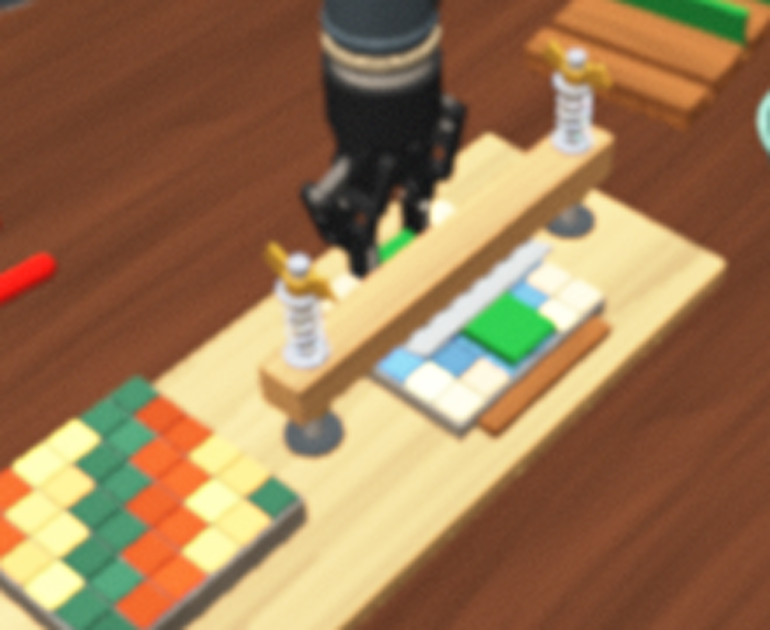

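>>> move_arm([
  [0.011,0,0.002,0,0],
  [0.011,0,0.004,0,0],
  [0.011,0,0.006,0,0],
  [0.011,0,0.008,0,0],
  [0.011,0,0.009,0,0],
  [0.011,0,0.01,0,0],
  [0.011,0,0.01,0,0],
  [0.011,0,0.01,0,0],
])

```text
t: 10.6
tcp_pos: [0.5841, -0.0813, 0.047]
tool_rot: [-0.003, 1.0, -0.0, 0.0]
force: [-1.0, -0.5, 0.8]
finger_gap: 0.497
```

```bash
python3 p.py .586 -.0815 .0475 90.3
```

```text
t 10.6 d [-0.0048 -0.0005 -0.0011] twist -0.0 yaw 90.3 pos [ 0.5841 -0.0813  0.047 ] F [-1.0479 -0.4526  0.802 ] gap 0.497 q6 -1.9
```

>>> move_arm([
  [0,0,0,0,55],
  [0,0,0,0,62],
  [0,0,0,0,68],
  [0,0,-0.02,0,68],
  [0.03,0,-0.1,0,68],
  [0.1,0,-0.2,0,60],
  [0.15,0.05,-0.25,0,45],
  [0.15,0.15,-0.25,0,45],
])

```text
t: 11.27
tcp_pos: [0.523, -0.0244, 0.1516]
tool_rot: [0.0, 1.0, -0.001, 0.002]
force: [0.6, 0.4, -0.5]
finger_gap: 0.448
```

```bash
python3 p.py .5515 .2966 .12 97.9;  python3 - <<'E'
from h import *
from station import manip
p,d=manip.snapshot("scene"); crop(p[:,:,::-1],180,200,400,380,3.5,"pics/s9.png")
E
```

```text
t 11.27 d [-0.0707  0.8026  0.0771] twist -0.2761 yaw 89.99 pos [ 0.523  -0.0244  0.1516] F [ 0.612   0.3913 -0.4963] gap 0.448 q6 -1.83
```

View pics/s9.png

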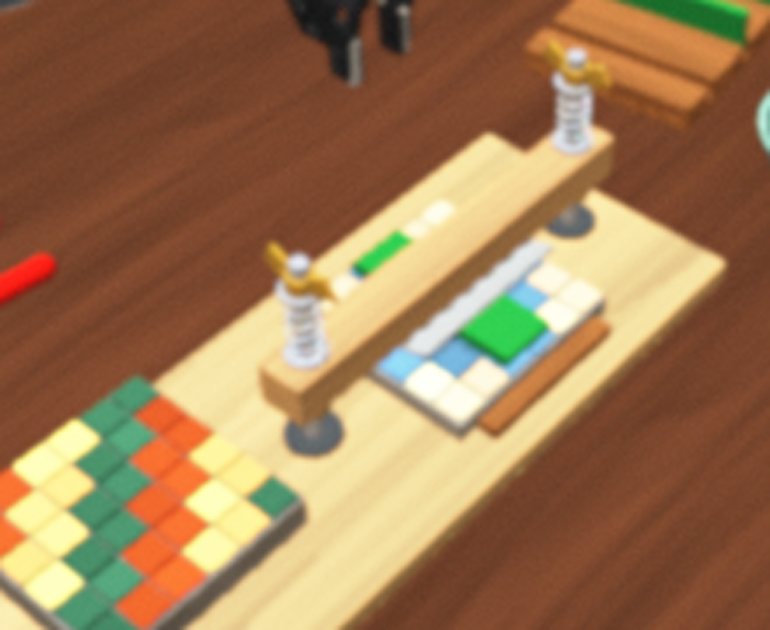

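>>> move_arm([
  [0,0.1,0,-0.1,45],
  [0,0.2,0,-0.27,45],
  [-0.02,0.3,0,-0.276,45],
  [-0.03,0.4,0,-0.276,45],
  [-0.04,0.5,0,-0.276,45],
  [-0.05,0.6,0.03,-0.276,45],
  [-0.06,0.7,0.05,-0.276,45],
  [-0.07,0.8,0.07,-0.276,45],
])

```text
t: 11.98
tcp_pos: [0.5499, 0.3008, 0.1189]
tool_rot: [-0.072, 0.997, 0.0, 0.0]
force: [0.7, -0.9, 0.3]
finger_gap: 0.448
```

```bash
python3 p.py .5515 .2966 .12 97.9;  python3 - <<'E'
from h import *
from station import manip
c=manip.get_calibration("top")
p,d=manip.snapshot("top"); crop(p[:,:,::-1],290,155,485,280,4,"pics/t10.png")
E
```

```text
t 11.98 d [-0.0025 -0.011  -0.0029] twist 0.0118 yaw 98.24 pos [0.5499 0.3008 0.1189] F [ 0.6972 -0.9015  0.3388] gap 0.448 q6 -1.39
```

View pics/t10.png

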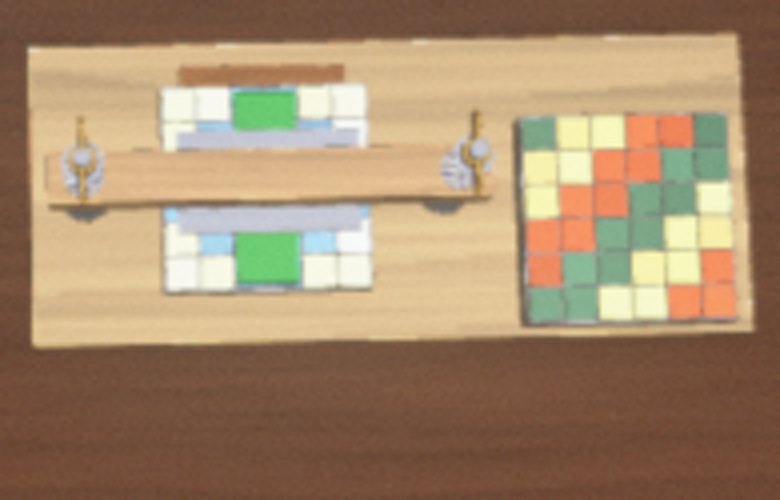

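>>> move_arm([
  [-0.002,-0.01,0.04,0.012,45],
  [-0.002,-0.01,0.1,0.012,45],
  [-0.002,-0.01,0.15,0.012,45],
  [-0.002,-0.01,0.19,0.012,45],
  [-0.002,-0.01,0.204,0.012,45],
  [-0.002,-0.01,0.204,0.012,45],
  [-0.002,-0.01,0.204,0.012,20],
  [-0.002,-0.01,0.204,0.012,0],
], force=60)

```text
t: 12.7
tcp_pos: [0.5524, 0.2949, 0.0385]
tool_rot: [-0.068, 0.998, 0.0, 0.001]
force: [0.2, 1.6, 0.0]
finger_gap: 0.178
```

>>> move_arm([
  [0,0,0,0,0],
  [0,0,0,0,0],
  [0,0,0,0,0],
  [0,0,-0.04,0,0],
  [0,0,-0.08,0,0],
  [0,0,-0.12,0,0],
  [0,0,-0.16,0,0],
  [0,0,-0.2,0,0],
])

```text
t: 13.37
tcp_pos: [0.5517, 0.2946, 0.1191]
tool_rot: [-0.069, 0.998, -0.0, 0.001]
force: [1.0, 0.5, -0.7]
finger_gap: 0.106
```

```bash
python3 p.py .455 -.107 .10 90.3
python3 - <<'E'
from h import *
from station import manip
p,d=manip.snapshot("wrist"); cv2.imwrite("pics/w11.png",p[:,:,::-1])
E
```

```text
t 13.37 d [ 0.3771 -0.9614  0.0473] twist 0.2643 yaw 97.87 pos [0.5517 0.2946 0.1191] F [ 1.0088  0.4839 -0.699 ] gap 0.106 q6 -1.4
```

View pics/w11.png

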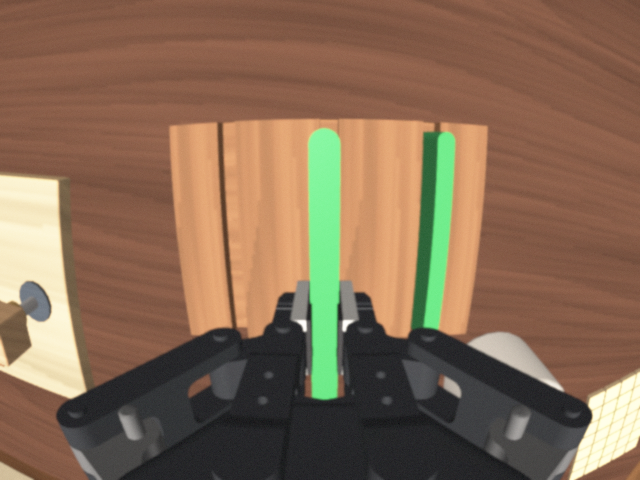

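>>> move_arm([
  [0.04,-0.1,0,0.1,0],
  [0.08,-0.2,0,0.264,0],
  [0.12,-0.3,0,0.264,0],
  [0.16,-0.4,0,0.264,0],
  [0.2,-0.5,0,0.264,0],
  [0.24,-0.6,0,0.264,0],
  [0.28,-0.7,0,0.264,0],
  [0.31,-0.8,0,0.264,0],
])

```text
t: 14.08
tcp_pos: [0.4728, -0.0311, 0.1177]
tool_rot: [-0.003, 1.0, -0.0, 0.0]
force: [1.2, -1.4, -0.6]
finger_gap: 0.101
```

```bash
python3 p.py .455 -.107 .10 90.3
```

```text
t 14.08 d [ 0.0457 -0.1896  0.0443] twist 0.0012 yaw 90.33 pos [ 0.4728 -0.0311  0.1177] F [ 1.1761 -1.411  -0.5842] gap 0.101 q6 -1.88
```

>>> move_arm([
  [0.01,-0.09,0.02,0,0],
  [0.03,-0.17,0.06,0,0],
  [0.045,-0.188,0.1,0,0],
  [0.045,-0.188,0.15,0,0],
  [0.045,-0.188,0.18,0,0],
  [0.045,-0.188,0.2,0,0],
  [0.045,-0.188,0.2,0,0],
  [0.045,-0.188,0.2,0,0],
])

```text
t: 14.75
tcp_pos: [0.4566, -0.1047, 0.0374]
tool_rot: [-0.003, 1.0, -0.0, 0.0]
force: [0.7, -0.3, -0.1]
finger_gap: 0.101
```

```bash
python3 p.py .455 -.107 .030 90.3
```

```text
t 14.75 d [ 0.0041 -0.0057  0.0184] twist 0.0006 yaw 90.32 pos [ 0.4566 -0.1047  0.0374] F [ 0.7249 -0.3394 -0.1112] gap 0.101 q6 -2.04
```

Same routine: set down, open, tip over.

>>> move_arm([
  [0.004,-0.006,0.005,0,0],
  [0.004,-0.006,0.01,0,0],
  [0.004,-0.006,0.014,0,0],
  [0.004,-0.006,0.017,0,0],
  [0.004,-0.006,0.0185,0,0],
  [0.004,-0.006,0.0185,0,0],
  [0.004,-0.006,0.0185,0,0],
  [0.004,-0.006,0.0185,0,0],
])

```text
t: 15.42
tcp_pos: [0.455, -0.1071, 0.0302]
tool_rot: [-0.003, 1.0, -0.0, 0.0]
force: [-0.5, 1.1, 5.0]
finger_gap: 0.107
```

>>> move_arm([
  [0,0,0,0,20],
  [0,0,0,0,40],
  [0,0,0,0,70],
  [0,0,0,0,100],
  [0,0,0,0,100],
  [0,0.03,0,0,100],
  [0,0.06,0,0,100],
  [0,0.08,0,0,100],
])

```text
t: 16.08
tcp_pos: [0.4539, -0.0733, 0.0298]
tool_rot: [-0.003, 1.0, 0.0, -0.001]
force: [0.5, -0.6, -0.7]
finger_gap: 0.997
```

>>> move_arm([
  [0,0.01,0,0,100],
  [0,0.02,0,0,100],
  [0,0.03,0,0,100],
  [0,0.04,0,0,100],
  [0,0.05,0,0,100],
  [0,0.06,0,0,100],
  [0,0.07,0,0,100],
  [0,0.08,0,0,100],
])

```text
t: 16.75
tcp_pos: [0.4546, -0.0429, 0.0299]
tool_rot: [-0.002, 1.0, -0.0, 0.0]
force: [-1.1, -0.2, -0.3]
finger_gap: 0.998
```

```bash
python3 p.py .3955 -.0793 .06 90.3
python3 - <<'E'
from h import *
from station import manip
p,d=manip.snapshot("wrist"); cv2.imwrite("pics/w12.png",p[:,:,::-1])
E
```

```text
t 16.75 d [ 0.1481 -0.0904 -0.0753] twist -0.0005 yaw 90.28 pos [ 0.4546 -0.0429  0.0299] F [-1.0524 -0.2197 -0.3302] gap 0.998 q6 -1.92
```

View pics/w12.png

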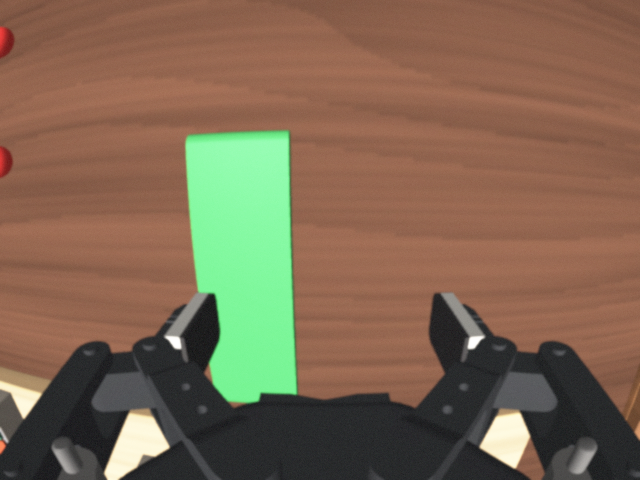

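>>> move_arm([
  [0,0,-0.06,0,90],
  [0,-0.04,-0.08,0,75],
  [0.07,-0.09,-0.08,0,65],
  [0.148,-0.09,-0.08,0,65],
  [0.148,-0.09,-0.08,0,65],
  [0.148,-0.09,-0.08,0,65],
  [0.148,-0.09,-0.08,0,65],
  [0.148,-0.09,-0.08,0,65],
])

```text
t: 17.47
tcp_pos: [0.3969, -0.0799, 0.0619]
tool_rot: [-0.003, 1.0, -0.0, 0.001]
force: [-0.2, -0.2, -0.5]
finger_gap: 0.65
```

```bash
python3 p.py .3955 -.079 .0105 90.3;  python3 - <<'E'
from h import *
from station import manip
c=manip.get_calibration("wrist")
p,d=manip.snapshot("wrist"); cv2.imwrite("pics/w13.png",p[:,:,::-1])
g=(p[:,:,1].astype(int)-p[:,:,0]>80)
for v in (247,260,275):
    u=np.where(g[v])[0]; print(v,u.min(),u.max(),wpt(c,u.min()-.5,v,.01),wpt(c,u.max()+.5,v,.01))
print(np.where(g[:,325])[0].min())
E
```

```text
t 17.47 d [0.0038 0.0023 0.1285] twist 0.0005 yaw 90.32 pos [ 0.3969 -0.0799  0.0619] F [-0.1872 -0.1794 -0.5027] gap 0.65 q6 -2.05
247 283 366 [ 0.38557814 -0.10225766  0.01      ] [ 0.38536316 -0.05850619  0.01      ]
260 283 366 [ 0.39276758 -0.1024696   0.01      ] [ 0.39254993 -0.05822236  0.01      ]
275 284 365 [ 0.40128421 -0.10220475  0.01      ] [ 0.40106846 -0.05840164  0.01      ]
242
```

View pics/w13.png

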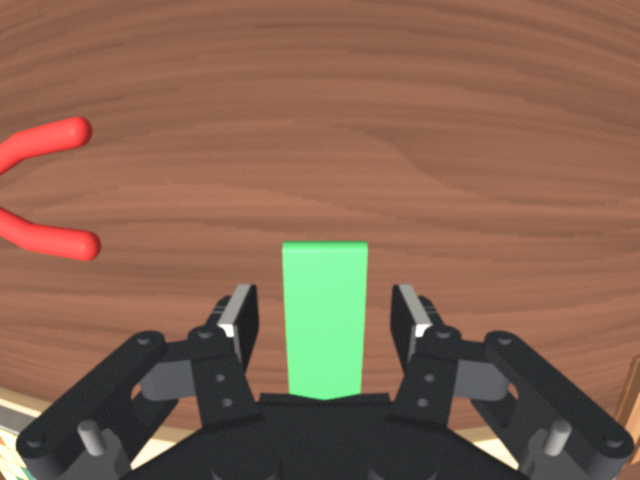

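>>> move_arm([
  [0.003,-0.001,0.05,0,65],
  [0.003,-0.001,0.1,0,65],
  [0.003,-0.001,0.12,0,65],
  [0.003,-0.001,0.128,0,65],
  [0.003,-0.001,0.128,0,65],
  [0.003,-0.001,0.128,0,40],
  [0.003,-0.001,0.128,0,20],
  [0.003,-0.001,0.128,0,0],
], force=80)

```text
t: 18.18
tcp_pos: [0.3947, -0.0799, 0.0114]
tool_rot: [-0.003, 1.0, -0.0, 0.001]
force: [0.1, 0.3, -0.6]
finger_gap: 0.484
```

```bash
python3 p.py .3955 -.0793 .0105 90.3
```

```text
t 18.18 d [-0.0019  0.0016  0.0024] twist 0.0005 yaw 90.32 pos [ 0.3947 -0.0799  0.0114] F [ 0.1268  0.3329 -0.5979] gap 0.484 q6 -2.06
```

>>> move_arm([
  [0,0,0,0,0],
  [0,0,-0.02,0,0],
  [0,0,-0.05,0,0],
  [0,0,-0.09,0,0],
  [0,0,-0.13,0,0],
  [0,0,-0.15,0,0],
  [0,0,-0.15,0,0],
  [0,0,-0.15,0,0],
])

```text
t: 18.85
tcp_pos: [0.3946, -0.08, 0.0712]
tool_rot: [-0.003, 1.0, -0.0, 0.001]
force: [-0.8, 0.2, -0.5]
finger_gap: 0.484
```

```bash
python3 p.py .47 -.0815 .070 90.3;  python3 - <<'E'
from h import *
from station import manip
p,d=manip.snapshot("wrist"); cv2.imwrite("pics/w14.png",p[:,:,::-1])
E
```

```text
t 18.85 d [-0.1884 -0.0047  0.0032] twist -0.0002 yaw 90.29 pos [ 0.3946 -0.08    0.0712] F [-0.755   0.1766 -0.4549] gap 0.484 q6 -2.06
```

View pics/w14.png

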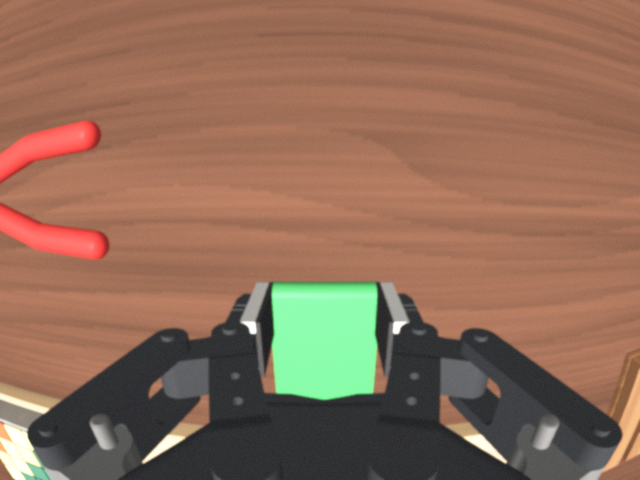

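>>> move_arm([
  [-0.04,-0.004,0,0,0],
  [-0.09,-0.004,0,0,0],
  [-0.14,-0.004,0,0,0],
  [-0.18,-0.004,0.005,0,0],
  [-0.19,-0.004,0.015,0,0],
  [-0.19,-0.004,0.025,0,0],
  [-0.19,-0.004,0.03,0,0],
  [-0.19,-0.004,0.03,0,0],
])

```text
t: 19.57
tcp_pos: [0.4682, -0.0804, 0.0576]
tool_rot: [-0.002, 1.0, 0.001, -0.002]
force: [-0.5, -0.4, 0.4]
finger_gap: 0.482
```

```bash
python3 p.py .4735 -.0815 .0576 90.3;  python3 - <<'E'
from h import *
from station import manip
p,d=manip.snapshot("top"); crop(p[:,:,::-1],290,155,485,280,4,"pics/t15.png")
p,d=manip.snapshot("scene"); crop(p[:,:,::-1],180,200,400,380,3.5,"pics/s15.png")
E
```

```text
t 19.57 d [-0.0133 -0.0029 -0.0001] twist -0.0005 yaw 90.28 pos [ 0.4682 -0.0804  0.0576] F [-0.4557 -0.4304  0.44  ] gap 0.482 q6 -1.98
```

View pics/t15.png

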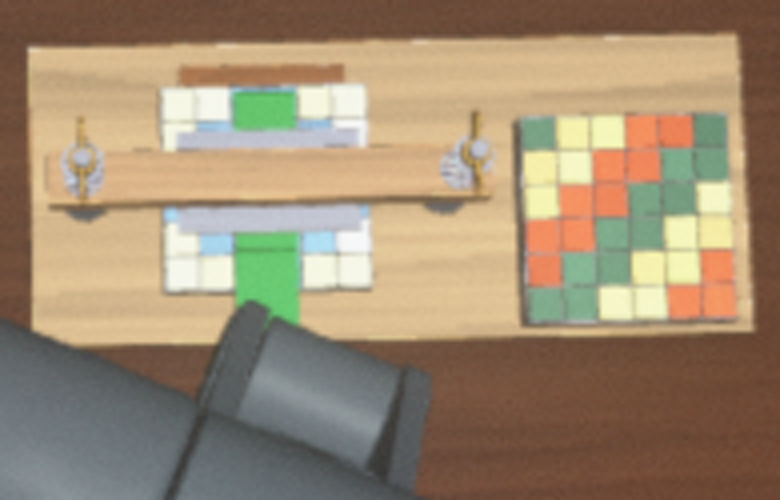

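View pics/s15.png

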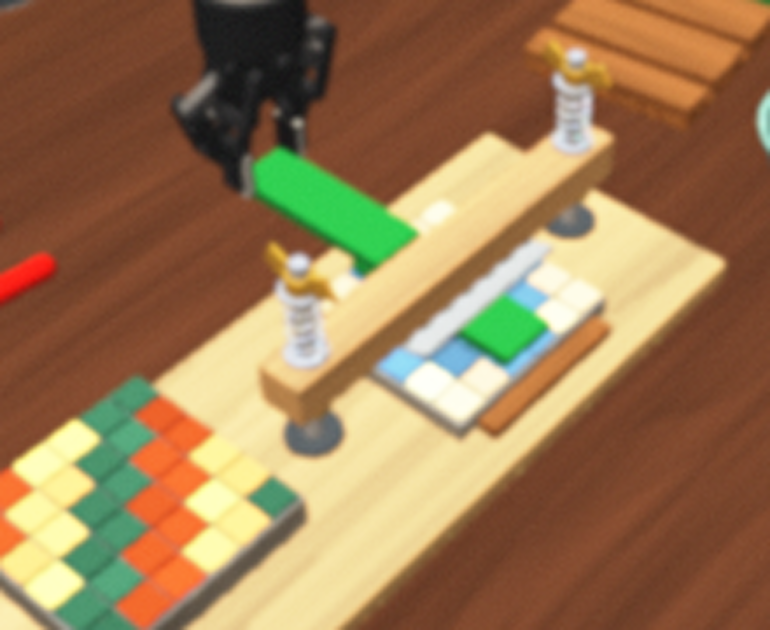

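>>> move_arm([
  [-0.015,-0.001,0,0,0],
  [-0.03,-0.001,0,0,0],
  [-0.045,-0.001,0,0,0],
  [-0.06,-0.001,0,0,0],
  [-0.075,-0.001,0,0,0],
  [-0.09,-0.001,0,0,0],
  [-0.105,-0.001,0,0,0],
  [-0.12,-0.001,0,0,0],
])

```text
t: 20.33
tcp_pos: [0.5177, -0.0807, 0.0583]
tool_rot: [-0.003, 1.0, 0.0, -0.001]
force: [-3.8, -0.6, -1.3]
finger_gap: 0.486
```

```bash
python3 p.py .5855 -.0812 .0576 90.3;  python3 - <<'E'
from h import *
from station import manip
p,d=manip.snapshot("scene"); crop(p[:,:,::-1],180,200,400,380,3.5,"pics/s16.png")
E
```

```text
t 20.33 d [-0.1695 -0.0023  0.0014] twist 0.0008 yaw 90.32 pos [ 0.5177 -0.0807  0.0583] F [-3.8108 -0.5627 -1.2588] gap 0.486 q6 -1.94
```

View pics/s16.png

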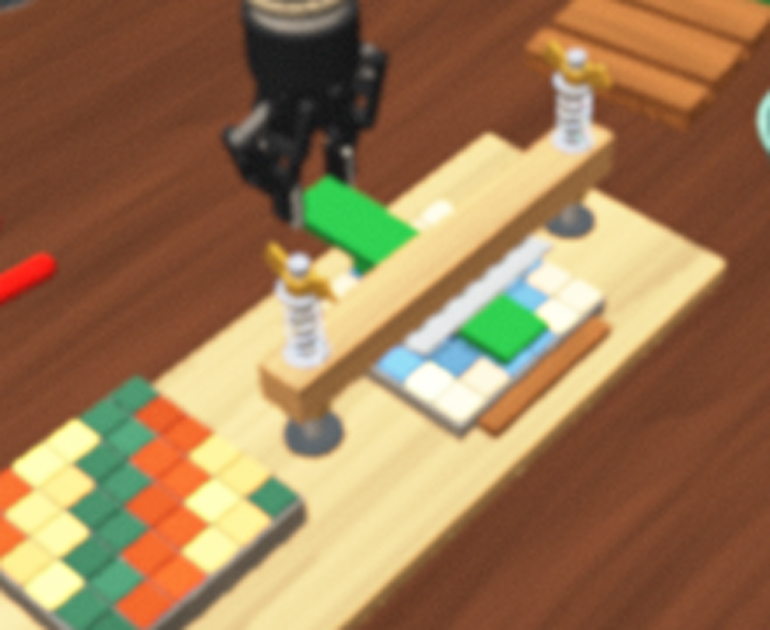

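>>> move_arm([
  [-0.02,-0.001,0.001,0,0],
  [-0.042,-0.001,0.001,0,0],
  [-0.065,-0.001,0.001,0,0],
  [-0.088,-0.001,0.001,0,0],
  [-0.11,-0.001,0.001,0,0],
  [-0.135,-0.001,0.001,0,0],
  [-0.155,-0.001,0.001,0,0],
  [-0.168,-0.001,0.001,0,0],
])

```text
t: 21.05
tcp_pos: [0.587, -0.0813, 0.058]
tool_rot: [-0.003, 1.0, -0.0, 0.0]
force: [-1.7, 0.4, -4.3]
finger_gap: 0.485
```

```bash
python3 p.py .5855 -.0812 .0576 90.3;  python3 - <<'E'
from h import *
from station import manip
p,d=manip.snapshot("scene"); crop(p[:,:,::-1],180,200,400,380,3.5,"pics/s17.png")
p,d=manip.snapshot("top"); crop(p[:,:,::-1],290,155,485,280,4,"pics/t17.png")
E
```

```text
t 21.05 d [0.0037 0.0002 0.001 ] twist 0.0001 yaw 90.3 pos [ 0.587  -0.0813  0.058 ] F [-1.7095  0.353  -4.2951] gap 0.485 q6 -1.9
```

View pics/s17.png

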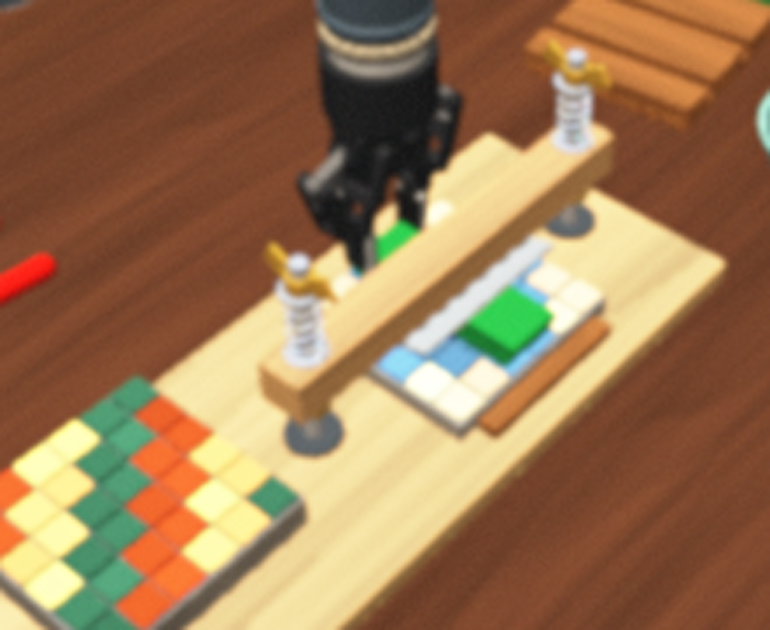

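View pics/t17.png

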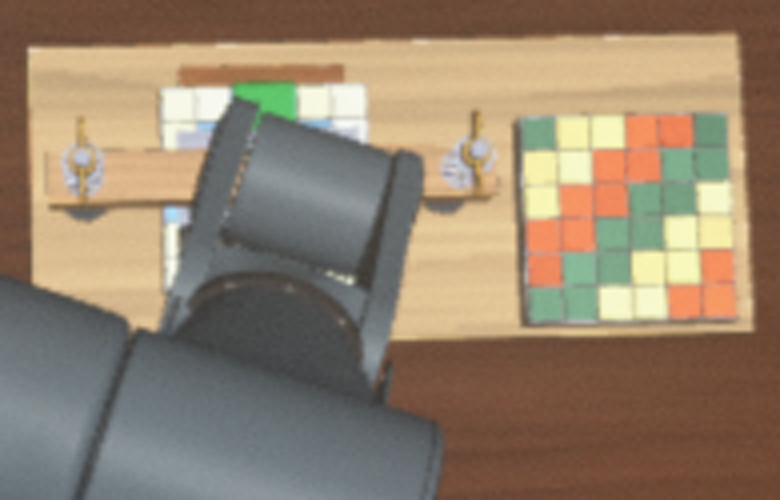

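>>> move_arm([
  [0,0,0.001,0,0],
  [0,0,0.002,0,0],
  [0,0,0.002,0,0],
  [0,0,0.002,0,53],
  [0,0,0.002,0,58],
  [0,0,0.002,0,64],
  [0,0,0.002,0,68],
  [0,0,0,0,68],
])

```text
t: 21.82
tcp_pos: [0.5854, -0.0813, 0.0586]
tool_rot: [-0.003, 1.0, -0.0, 0.0]
force: [0.3, 1.2, 0.5]
finger_gap: 0.68
```

>>> move_arm([
  [0,0,-0.03,0,68],
  [0.03,0,-0.1,0,68],
  [0.1,0,-0.2,0,68],
  [0.18,0.05,-0.25,0,60],
  [0.22,0.15,-0.25,0,60],
  [0.22,0.25,-0.25,0,60],
  [0.22,0.35,-0.25,0,60],
  [0.22,0.4,-0.25,0,60],
])

```text
t: 22.48
tcp_pos: [0.4955, 0.0814, 0.1598]
tool_rot: [-0.003, 1.0, 0.0, 0.001]
force: [1.1, 0.5, -0.6]
finger_gap: 0.601
```

```bash
python3 p.py .5855 -.0812 .0576 90.3;  python3 - <<'E'
from h import *
from station import manip
p,d=manip.snapshot("scene"); cv2.imwrite("pics/s18f.png",p[:,:,::-1]); crop(p[:,:,::-1],230,200,400,330,4.6,"pics/s18.png")
p,d=manip.snapshot("top"); crop(p[:,:,::-1],290,155,485,250,4,"pics/t18.png"); cv2.imwrite("pics/t18f.png",p[:,:,::-1])
d0=np.load("pics/top0.npy"); c=manip.get_calibration("top")
R3=np.array(c["pose"])
for nm,(u0,u1,v0,v1) in {"barL":(320,335,198,203),"barR":(375,388,198,203),"board2":(425,470,190,230)}.items():
    print(nm,np.median(d0[v0:v1,u0:u1]),np.median(d[v0:v1,u0:u1]))
E
```

```text
t 22.48 d [-0.2221 -0.4082  0.2554] twist 0.0023 yaw 90.36 pos [0.4955 0.0814 0.1598] F [ 1.0772  0.5204 -0.5835] gap 0.601 q6 -1.64
barL 1.4173703 1.4141164
barR 1.4166933 1.4143257
board2 1.4594755 1.4594146
```

View pics/s18.png

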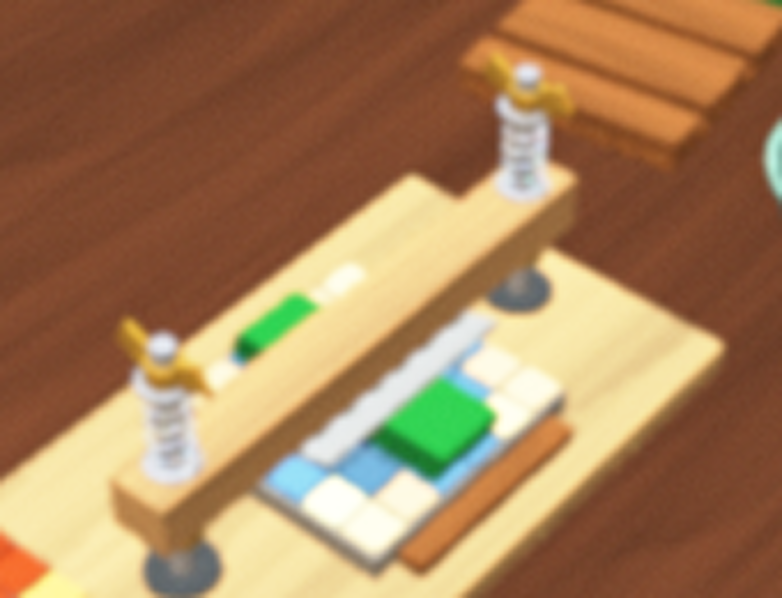

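View pics/t18.png

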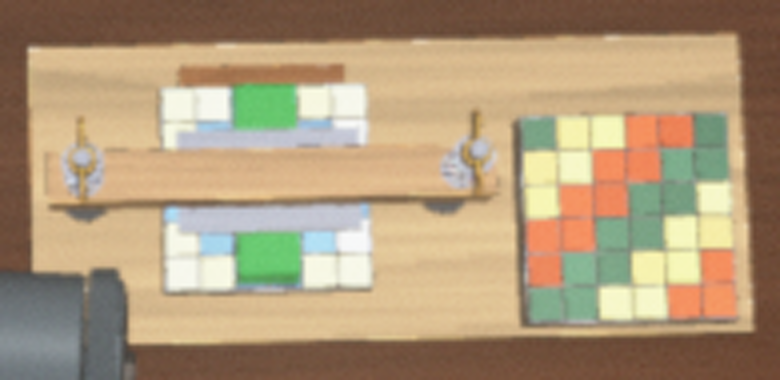

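View pics/t18f.png

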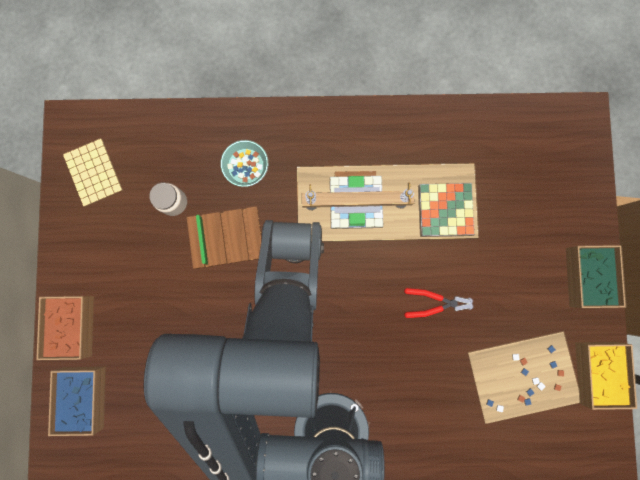

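>>> move_arm([
  [0,0,0,0,60],
  [0,0,0,0,60],
  [0,0,0,0,60],
  [0,0,0,0,60],
  [0,0,0,0,60],
  [0,0,0,0,60],
  [0,0,0,0,60],
  [0,0,0,0,60],
])

```text
t: 23.25
tcp_pos: [0.4968, 0.078, 0.1582]
tool_rot: [-0.002, 1.0, -0.0, -0.0]
force: [0.6, 0.4, -0.3]
finger_gap: 0.6
```

```bash
python3 -c "
from station import manip
print(manip.sign_off())"
```

```text
the job is handed in; nothing more can be done
None
```

The job is handed in, with two green packers stacked flat under the middle of the shoe. The thin board was under the bar, leaving an 18 mm gap. Two 10 mm packers should therefore lift the bar about 2 mm. I tipped each packer flat on the free bench, slid it in lengthwise and released it. The third packer stays in the rack.

- **Packers:** the last pictures show both packers sticking out on both sides of the shoe, square to the bar and centred along it.
- **Bar lift:** the depth readings put the rise at 3.3 mm at one end and 2.4 mm at the other, with about 1 mm of noise. Both are within the 1–4 mm snug range, but a little above the 2 mm I expected.
- **Everything else:** the boards, nippers, bowl, tub and rack look unmoved in the pictures. I checked the boards most closely and the other items only by eye.
- **Robot:** the arm was clear of everything. The job took about 23 s, and the largest wrist force I read was about 5 N.

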